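# Draw the slide lid and park it under the hood

## Robot

A 7-joint arm with a two-finger parallel gripper is mounted at the origin on a cart in front of the work surface, level with it; the furniture and walls round the work are solid. World frame = base frame: x ahead of the robot, y to its left, z up, the work surface at z = 0. Lengths are in m, angles in rad, forces in N, time in s.
With the tool pointing down it reaches from about 0.425 to 0.95 m from the base axis. Payload 4.7 kg.
Tool frame: the origin (TCP) lies between the finger pads; the fingertips stand 25 mm ahead of it and the grasp point (between the pads) lies 6 mm ahead of it; z points along the fingers, y is the line along which they close (so a half turn about z gives the same grasp; the last joint's range is limited). The gripper opens to 85 mm and grips with 20 to 120 N. Pads are 22 mm wide; open, the fingers measure 114 mm over their backs; the gripper's body (76 mm by 85 mm) begins 54 mm behind the grasp point. The pads swing forward as they close: fully open they stand 13 mm farther back than shut.
Start: joints at [1.316, 0.469, -0.049, 1.532, 0.024, 1.141, -0.082], TCP at [0.151, -0.658, 0.256] pointing down, gripper open.
Joint ranges: [-2.59, 2.59], [-0.33, 1.99], [-1.39, 1.29], [0.1, 2.45], [-1.04, 4.18], [0.21, 1.99], [-2.66, 2.66]. Speed limits (rad/s): [2.57, 2.57, 3.14, 3.14, 3.14, 3.14, 3.14].

## Interface

Orientations are given as a 3x3 rotation matrix whose columns are the frame's x, y, z axes.
In Python, from rig import * gives the robot as it stands. Calls block until the motion is done:
- movep(position, orientation): joint-space move of the TCP to a pose.
- move_l(position, attitude=None, feed=0.15, until_force=None): straight line of the TCP; attitude=None keeps the orientation; feed is the mean speed in m/s. With until_force (N) it stops when the force on the tool has changed by that much, and returns True; else False.
- move_joints(angles): joint-space move.
- command_gripper(opening, newtons=None): finger opening in m; newtons is the grip in N (None keeps the last); returns when the fingers have stopped.
- sleep(seconds).
- inverse_kinematics(position, orientation): joint angles nearest the present ones, or None.
- sense(): the state.
- camera(name): name is "scene" or "top" or "wrist"; returns (picture, depth): 400x640x3 uint8, red, green, blue; 400x640 float32, m along the optical axis (not along the pixel's ray), 0 where there is no reading.
- camera_params(name): a dict with "K" (3x3 intrinsics, pixels), "position" and "rotation" of the camera in the world; the wrist camera has in their place "tool_from_camera" (4x4, takes a point from camera to tool coordinates, whose origin is the TCP and whose axes are the flange's). Camera axes: x right, y down, z forward; pixel columns grow to the right and rows downward; lengths in m; the calibration is good to about 2 mm. The wrist camera is an equidistant fisheye: a pixel r from the principal point sees the ray r / f radians off the axis. A picture is of the moment at which its call begins: read the wrist's pose just before it. camera_params takes no time and is no camera call.
A pose or a line that the arm cannot do raises Unreachable and nothing moves.
- finish_job(): hands the job in; it is judged then, once.
The state is a dict: "time_s": time; "joint_pos": joint angles; "qd": joint speeds; "joint_efforts": joint torques, N m; "position": TCP position; "tcp_rot": TCP orientation; "wrist_force": force on the tool from outside, world axes, zero at the start; "ft_torque": the same for the moment, N m; "finger_gap": finger opening in m; "gripper_force": force on a finger pad.
Only numpy, scipy, OpenCV 4.12 (cv2) and the standard library are available. Lean on these libraries where they do the work, as an engineer would, in place of code of your own. Each camera call takes 0.05 s, during which the arm holds its last target. There are 200 camera calls.

## Task

Open the wooden slide-lid box: lift the lid's handle end over the front lip, then draw the lid out of its grooves without forcing it. Park the lid on the blue and aluminium lid rest, right side up, its handle end pushed fully home under the clear hood against the stop, and let go. Do not disturb the cup, the pink block or the tape roll.

Things in the scene. Friction and masses are not known exactly. Their poses are not given: they have to be found in the camera images.
- box: light wooden slide-lid box with darker keepers, fixed, 150 x 80 x 57 mm; two wax sticks inside. Origin: centre of its underside; x from the lip end (nearer the robot) to the rear, z up. The closed lid lies on side ledges at z = 40 mm, between cheeks 60 mm apart (tops z = 48), lip in front, rear wall from x = +65 mm behind, 2 mm play each way along x and y.
- box_lip (a point): middle of the top of the box's front lip: x = -72, z = 48 mm in the box's frame. The lip is 6 mm thick and stands 8 mm above the ledges on which the 6 mm lid lies, so the lid must be lifted over it. Axes: the box's.
- box_keepers (a point): mid-way between the front edges of two keepers that form the grooves, at their undersides: box x = +15, z = 51 mm. They cover the rear 50 mm; the lid has 5 mm of play up and down under them. Its lip end tilts up about 0.1 rad (handle 11 mm) before it jams, enough to clear the lip; drawn out about 50 mm toward -x it is free.
- lid_handle (a point): centre of the lid's handle, half-way up: a light wooden rib 10 (x) x 36 (y) x 20 mm high on the lid's top, 25 mm from the lid's handle end and 105 mm from its plain end, centre 16 mm above the underside. At the start it is at the lip end of the box. Axes: the lid's, x along its length from handle end to plain end, z up out of its top.
- lid_plain_end (a point): point on the lid's mid-line, 20 mm from its plain end, half-way through its thickness, 85 mm from the handle; here it can be gripped across its 56 mm width once out of the box. Axes: the lid's.
- lid: the loose lid, a darker wooden board 130 x 56 x 6 mm, 80 to 170 g, with the handle rib. Origin: centre of its underside; axes as for the handle. Closed in the box at the start, axes parallel to the box's.
- rest: lid rest, fixed: aluminium platform from x = -145 to +59 mm, 44 mm wide, top at z = 14 mm, so the lid overhangs it 6 mm on each side; hood with blue sides and clear roof over its -x end, nearer the robot. Origin: on its mid-line at bench level, 59 mm from the platform's open end; x from the hood to the open end, z up.
- hood_mouth (a point): middle of the hood's mouth at platform height: x = -93, z = 14 mm in the rest's frame. The mouth looks to +x; inside 60 mm wide, roof underside z = 50, top z = 54 mm. Guides 26 mm high flare out from it to x = -68 mm, about 75 mm apart. A handle at x = -45 mm or more leaves room for fingers round it. Axes: the rest's.
- home (a point): where the handle's centre is when the lid is home: x = -120, y = 0, z = 30 mm in the rest's frame, under the hood, handle end against the blue stop wall (x = -145 mm), plain end out at x = -15 mm. The handle cannot be held there. Axes: the rest's; the lid's axes are to be parallel to them.
- cup_mid (a point): centre of a pale pinkish frosted cup, 64 mm across, 74 mm high, standing loose between the box and the rest; leave it alone.
- block_mid (a point): centre of a loose pink block 53 x 63 x 47 mm, to the right; leave it alone.
- roll_mid (a point): centre of a loose yellow tape roll 110 mm across, 60 mm high, lying behind; leave it alone.
Not all that is in view belongs to the job. Of the things like the lid, leave any that is black; of the rest the smaller one is meant.

How it is judged:
By the outcome, as a careful person would: the job done as asked, in the order asked, and still so for the second after the job is handed in, with the robot touching nothing.
It also fails if it takes over 53 s, if anything falls off the work surface, if the arm or the gripper's body presses on something with over 40 N, if the wrist force passes 120 N, or if a joint passes its speed limit or range.

## Working session

There is one attempt and no reset: what is moved stays moved. The work goes in short steps, each a Python script; the robot and the scene stay as the last script left them, time stands still between calls to the robot, and variables do not carry over. Pictures are saved under pics/ and viewed, at most 11 in all, crops included, and the job is handed in when it is done.

```bash
mkdir -p pics; ls; python3 - <<'E'
from rig import *
import cv2,numpy as np
for n in ("top","scene"):
    p,d=camera(n); cv2.imwrite(f"pics/{n}0.png",p[:,:,::-1]); np.save(f"pics/{n}0.npy",d)
    print(n,camera_params(n))
print(camera_params("wrist"));print(sense())
E
```

```text
pics
top {'K': array([[442.56517065,   0.        , 319.23187517],
       [  0.        , 442.56517065, 192.26868038],
       [  0.        ,   0.        ,   1.        ]]), 'position': array([ 0.30353792, -0.20766238,  1.39813995]), 'rotation': array([[ 0.01271003, -0.9753299 ,  0.22038611],
       [-0.99991753, -0.011992  ,  0.00459571],
       [-0.00183947, -0.22042635, -0.97540189]])}
scene {'K': array([[451.29236934,   0.        , 323.75450519],
       [  0.        , 451.29236934, 203.31556985],
       [  0.        ,   0.        ,   1.        ]]), 'position': array([0.1521648 , 0.65520589, 1.04464834]), 'rotation': array([[-0.90182143, -0.30023433,  0.31076915],
       [-0.43201805,  0.64121237, -0.634198  ],
       [-0.00886101, -0.70619122, -0.70796571]])}
{'K': array([[309.70691629,   0.        , 320.3580026 ],
       [  0.        , 309.70691629, 198.08506154],
       [  0.        ,   0.        ,   1.        ]]), 'tool_from_camera': array([[-6.95283642e-04, -9.64246710e-01, -2.65005280e-01,
         6.66267185e-02],
       [ 9.99999429e-01, -4.55214310e-04, -9.67317875e-04,
     
[... 354 characters left out ...]
-04, -2.48080989e-03, -8.68844322e-05, -3.48387500e-03,
       -2.21720159e-04, -6.36350070e-04,  2.77913837e-04]), 'joint_efforts': array([ 1.82478747e-03, -5.11514497e+01, -4.67019947e-02, -2.38387656e+01,
        1.07206279e-02,  4.36961360e-03,  2.15447095e-06]), 'position': array([ 0.15101879, -0.65739623,  0.25536684]), 'tcp_rot': array([[ 9.74620391e-01,  2.23863550e-01, -4.51061582e-04],
       [ 2.23863998e-01, -9.74618892e-01,  1.71068879e-03],
       [-5.66522723e-05, -1.76824863e-03, -9.99998435e-01]]), 'wrist_force': array([ 0.00392667, -0.02141763, -0.19051781]), 'ft_torque': array([-0.03525724,  0.02315791, -0.0339684 ]), 'gripper_force': 0.0, 'finger_gap': 0.0851190632298166}
```

View pics/top0.png

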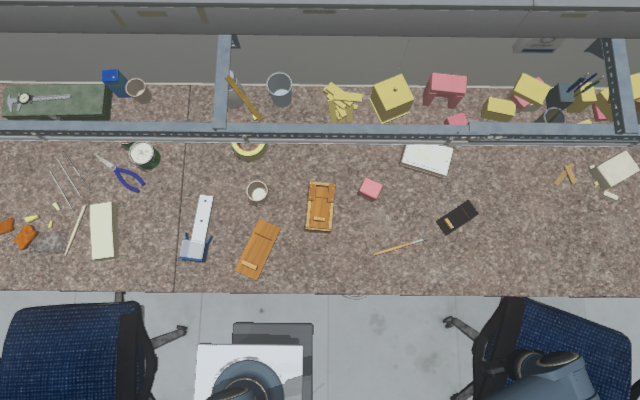

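View pics/scene0.png

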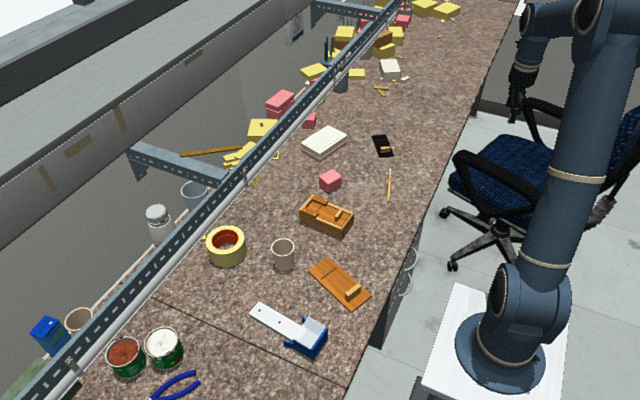

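Top view: box with closed lid at about (320,206), rest at (197,230) with its hood toward the robot, and cup at (257,191). Pink block is at (371,188), tape roll at (250,148). Decoys are a loose larger lid at (258,250) and a black one at (457,217).

```bash
python3 - <<'E'
import cv2,numpy as np
t=cv2.imread("pics/top0.png")[170:290,170:390]; s=cv2.imread("pics/scene0.png")[165:365,235:385]
a=cv2.resize(t,None,fx=3.6,fy=3.6,interpolation=2)[:, :792]
b1=cv2.resize(cv2.imread("pics/scene0.png")[185:245,285:365],None,fx=2.6,fy=2.6,interpolation=2)
o=np.zeros((600,792,3),np.uint8);o[:432]=a;o[434:434+b1.shape[0],:b1.shape[1]]=b1
c=cv2.resize(cv2.imread("pics/scene0.png")[290:360,240:340],None,fx=2.2,fy=2.2,interpolation=2)
o[434:434+c.shape[0],300:300+c.shape[1]]=c
cv2.imwrite("pics/crop1.png",o)
E
```

```text
(no output)
```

View pics/crop1.png

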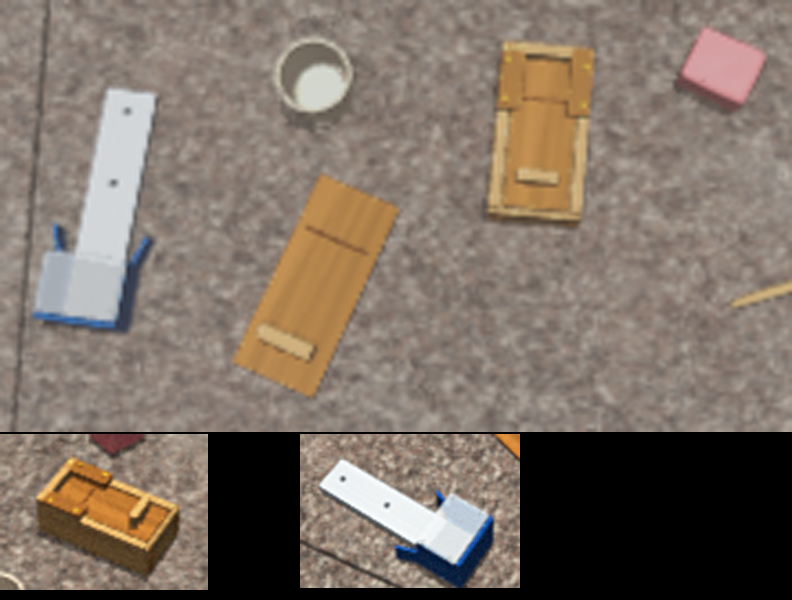

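```bash
cat > h.py <<'E'
import numpy as np, cv2
from rig import *
def ray(n,px,z):
    "pixel of a pinhole camera -> world point on plane z"
    c=camera_params(n); d=c["rotation"]@np.linalg.solve(c["K"],[*px,1]); p=c["position"]
    return p+d*(z-p[2])/d[2]
def wray(px,z,s):
    c=camera_params("wrist"); K=c["K"]; T=c["tool_from_camera"]
    v=(np.array(px,float)-K[:2,2])/K[0,0]; r=np.hypot(*v)
    d=np.array([*(v/r*np.sin(r)),np.cos(r)]) if r>0 else np.array([0,0,1.])
    R=s["tcp_rot"]; p=s["position"]+R@T[:3,3]; d=R@T[:3,:3]@d
    return p+d*(z-p[2])/d[2]
def down(yaw,pitch=0.):
    "tool z down, tool x at yaw; pitch>0 rotates about tool y"
    c,s=np.cos(yaw),np.sin(yaw); R=np.array([[c,s,0],[s,-c,0],[0,0,-1.]])
    return R@cv2.Rodrigues(np.array([0,pitch,0.]))[0]
E
python3 - <<'E'
from h import *
import numpy as np
f=lambda p,z: ray("top",(np.array(p)/3.6+170-.36),z)
B=[f((488,217),.048),f((580,220),.048),f((593,48),.057),f((503,44),.057)]
h=f((537,175),.066)
R=[f((107,89),.014),f((156,95),.014),f((126,262),.014),f((78,250),.014)]
D=[f((36,318),.054),f((117,325),.054)]
for x in B+[h]+R+D: print(x.round(4))
a=lambda v: np.arctan2(v[1],v[0])
print("box",a(B[3]-B[0]),a(B[2]-B[1]),np.linalg.norm(B[1]-B[0]),np.linalg.norm(B[3]-B[0]))
print("rest",a(R[0]-R[3]),a(R[1]-R[2]),np.linalg.norm(R[1]-R[0]))
print(f((313,75),.074), f((322,66),.07))
E
```

```text
[ 0.4896 -0.1597  0.048 ]
[ 0.488  -0.2382  0.048 ]
[ 0.6369 -0.2482  0.057 ]
[ 0.6395 -0.1701  0.057 ]
[ 0.5234 -0.2011  0.066 ]
[0.6047 0.1829 0.014 ]
[0.5998 0.1389 0.014 ]
[0.4511 0.1552 0.014 ]
[0.461  0.1977 0.014 ]
[0.399  0.2168 0.054 ]
[0.3941 0.1486 0.054 ]
box -0.06900748166858094 -0.06722039168899686 0.0784501901350862 0.15050864543397183
rest -0.10301383228977115 -0.10937590847371326 0.04426847255207238
[ 0.60600609 -0.00897226  0.074     ] [ 0.61492318 -0.01573665  0.07      ]
```

```bash
python3 - <<'E'
from h import *
p=np.array([.5234,-.2011,.22]); yb=-.068
for y in (yb+np.pi/2,yb-np.pi/2):
    q=inverse_kinematics(p,down(y)); print(y,None if q is None else np.round(q,2))
q=inverse_kinematics(p,down(yb-np.pi/2)); q2=inverse_kinematics(p,down(yb+np.pi/2))
best=min([k for k in (q,q2) if k is not None],key=lambda k:abs(k[6])+abs(k[4]))
move_joints(best)
s=sense(); a,d=camera("wrist"); cv2.imwrite("pics/w1.png",a[:,:,::-1]); np.savez("pics/w1.npz",position=s["position"],tcp_rot=s["tcp_rot"],d=d)
print(s["time_s"],s["position"],s["tcp_rot"].round(3),s["joint_pos"].round(2))
E
```

```text
1.5027963267948965 [ 0.76  0.38 -0.59  1.82  0.25  1.01 -0.  ]
-1.6387963267948966 [-0.51  0.52  1.12  1.89 -0.54  1.07 -2.38]
2.2167 [ 0.52300753 -0.20285853  0.21988563] [[ 0.071  0.997 -0.   ]
 [ 0.997 -0.071 -0.001]
 [-0.001 -0.    -1.   ]] [ 0.76  0.38 -0.59  1.82  0.25  1.01 -0.  ]
```

View pics/w1.png

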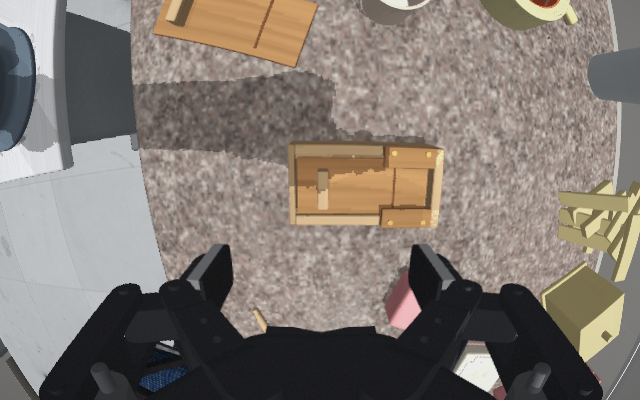

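The wrist view shows the box at rows 143–228, cols 290–442. The handle is at about (322,189), lip on the left, keepers on the right.

```bash
python3 - <<'E'
from h import *
s=np.load("pics/w1.npz"); a=cv2.imread("pics/w1.png")
B=[wray(p,z,s) for p,z in (((290,143),.048),((291,225),.048),((437,228),.057),((442,149),.057))]
for b in B: print(b.round(4))
g=lambda v:np.arctan2(v[1],v[0])
print(g(B[3]-B[0]),g(B[2]-B[1]),np.linalg.norm(B[0]-B[1]),np.linalg.norm(B[2]-B[3]),np.linalg.norm(B[3]-B[0]))
H=cv2.cvtColor(a,cv2.COLOR_BGR2HSV)
sub=H[160:216,300:345]; print(H[200,322],H[185,345],H[180,322],H[200,310])
m=((H[...,1]<H[200,322][1]+22)&(H[...,2]>150)).astype(np.uint8); m[:160]=0;m[214:]=0;m[:,:306]=0;m[:,340:]=0
c=max(cv2.findContours(m,0,2)[0],key=cv2.contourArea); r=cv2.minAreaRect(c); print(r)
q=cv2.boxPoints(r); W=np.array([wray(p,.066,s) for p in q]); print(W.round(4),W.mean(0).round(4))
cv2.imwrite("pics/w1c.png",cv2.resize(np.hstack([a[130:240,280:450],cv2.cvtColor(m*255,8)[130:240,280:450]]),None,fx=2.3,fy=2.3,interpolation=0))
E
```

```text
[ 0.4971 -0.1601  0.048 ]
[ 0.4903 -0.2412  0.048 ]
[ 0.638 -0.253  0.057]
[ 0.6412 -0.1728  0.057 ]
-0.08814654229547768 -0.07983852862667494 0.08139737470142058 0.08025819135440164 0.14496018542201972
[ 18  81 220] [ 15 128 192] [ 17  94 169] [ 15 128 193]
((322.5, 190.5), (37.0, 9.0), 90.0)
[[ 0.5216 -0.1863  0.066 ]
 [ 0.5296 -0.1869  0.066 ]
 [ 0.5273 -0.2213  0.066 ]
 [ 0.5191 -0.2207  0.066 ]] [ 0.5244 -0.2038  0.066 ]
```

View pics/w1c.png

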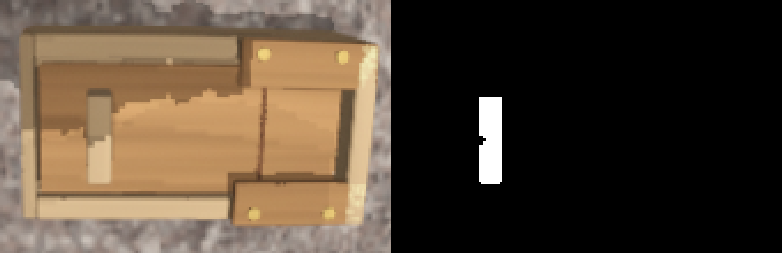

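Handle centre is (0.524, -0.203) in both views (top and wrist), and box yaw is about -0.072. I'm going to grip it across its 10 mm thickness and tilt.

```bash
cat >> h.py <<'E'
YB=-.072; RB=np.array([[np.cos(YB),-np.sin(YB),0],[np.sin(YB),np.cos(YB),0],[0,0,1]])
def st(t):
    s=sense(); print(t,round(s["time_s"],2),s["position"].round(4),"F",s["wrist_force"].round(1),"T",s["ft_torque"].round(2),"gap",round(s["finger_gap"],4),round(s["gripper_force"],1)); return s
E
python3 - <<'E'
from h import *
G=down(YB+np.pi/2); p=np.array([.524,-.2025,0])
command_gripper(.028,40)
move_l(p+[0,0,.10],G,.2); st("above")
print(move_l(p+[0,0,.076],None,.06,8)); st("at")
command_gripper(0,40); s=st("grip")
a,d=camera("wrist"); cv2.imwrite("pics/w2.png",a[:,:,::-1])
E
```

```text
above 3.6 [ 0.5249 -0.2025  0.1009] F [0.4 1.1 0.1] T [0.03 0.01 0.05] gap 0.0281 0.0
False
at 4.15 [ 0.5239 -0.2024  0.0757] F [-0.6 -0.2  0.4] T [ 0.01 -0.04 -0.02] gap 0.0281 0.0
grip 4.44 [ 0.5243 -0.2025  0.0764] F [-0.2 -0.3  1.3] T [ 0.06 -0.01 -0.03] gap 0.0093 41.1
```

```bash
python3 - <<'E'
from h import *
s=sense(); P0=s["position"]; G=down(YB+np.pi/2)
off=np.array([-.105,0,P0[2]-.040]); piv=P0-RB@off
def pose(th,z0,dr):
    r=cv2.Rodrigues(np.array([0,th,0.]))[0]
    return piv+RB@(r@off+[-dr,0,z0]), RB@r@RB.T@G
np.savez("pics/lift.npz",P0=P0)
for th,z0,dr in ((.04,.0003,0),(.085,.0005,0),(.085,.001,.012),(.085,.0015,.025)):
    hit=move_l(*pose(th,z0,dr),feed=.03,until_force=14); st((th,z0,dr,hit))
    if hit: break
a,d=camera("scene"); cv2.imwrite("pics/s2.png",cv2.resize(a[170:260,270:380,::-1],None,fx=5,fy=5,interpolation=2))
E
```

```text
(0.04, 0.0003, 0, False) 4.82 [ 0.5258 -0.2026  0.0806] F [ 0.2 -0.2 -1.2] T [ 0.01 -0.08  0.02] gap 0.0089 40.8
(0.085, 0.0005, 0, False) 5.14 [ 0.5273 -0.2027  0.0852] F [-0.1 -0.2 -1.2] T [ 0.02 -0.14 -0.02] gap 0.009 40.8
(0.085, 0.001, 0.012, False) 5.69 [ 0.5157 -0.202   0.0862] F [-0.5  0.4 -1.5] T [-0.04 -0.07 -0.02] gap 0.0089 40.8
(0.085, 0.0015, 0.025, False) 6.28 [ 0.5028 -0.201   0.0867] F [-0.   0.  -1.6] T [ 0.04 -0.07 -0.05] gap 0.0086 40.8
```

View pics/s2.png

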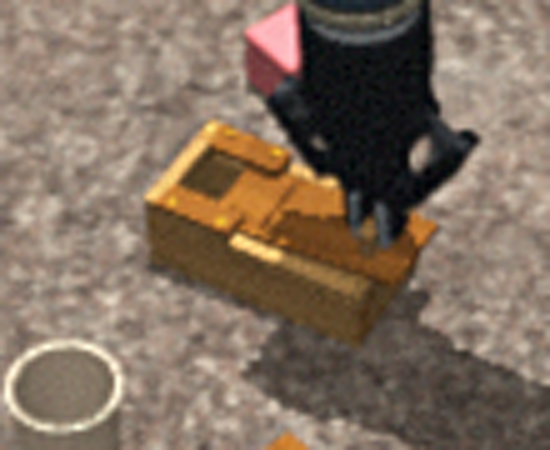

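The lid is over the lip and sliding freely, with its rear still under the keepers.

```bash
python3 - <<'E'
from h import *
P0=np.load("pics/lift.npz")["P0"]; G=down(YB+np.pi/2)
off=np.array([-.105,0,P0[2]-.040]); piv=P0-RB@off
def pose(th,z0,dr):
    r=cv2.Rodrigues(np.array([0,th,0.]))[0]
    return piv+RB@(r@off+[-dr,0,z0]), RB@r@RB.T@G
for th,z0,dr in ((.085,.0025,.045),(.085,.004,.062),(.085,.03,.064)):
    hit=move_l(*pose(th,z0,dr),feed=.05,until_force=14); st((th,z0,dr,hit))
    if hit: raise SystemExit
p=sense()["position"]
move_l([p[0]+.01,p[1],.22],G,.2)
move_l([.50,.03,.22],down(-.106+np.pi/2),.25); 
sleep(.2); s=st("rest view"); a,d=camera("wrist"); cv2.imwrite("pics/w3.png",a[:,:,::-1]); np.savez("pics/w3.npz",position=s["position"],tcp_rot=s["tcp_rot"])
E
```

```text
(0.085, 0.0025, 0.045, False) 6.88 [ 0.4828 -0.1996  0.0878] F [ 0.2  0.  -1.4] T [ 0.01 -0.09  0.  ] gap 0.0088 40.8
(0.085, 0.004, 0.062, False) 7.37 [ 0.4658 -0.1984  0.0893] F [-0.2 -0.5 -1.7] T [-0.04 -0.1   0.  ] gap 0.009 40.8
(0.085, 0.03, 0.064, False) 8.04 [ 0.4638 -0.1982  0.1153] F [ 0.4 -0.2 -2. ] T [ 0.04 -0.03  0.  ] gap 0.009 40.8
rest view 9.98 [0.4999 0.0286 0.2198] F [-0.5 -0.  -1.7] T [-0.01  0.03  0.05] gap 0.0093 40.8
```

View pics/w3.png

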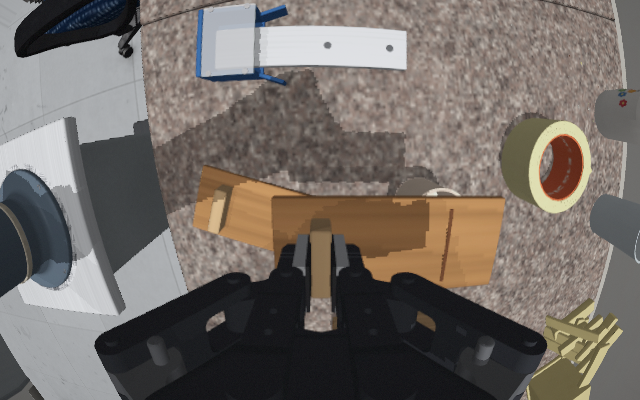

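Lid held level and square. Rest platform spans cols 258–407, rows 26–69. Blue hood is at (200–285, 5–82), and the cup at (440,190) looks undisturbed.

```bash
python3 - <<'E'
from h import *
s=np.load("pics/w3.npz"); a=cv2.imread("pics/w3.png")
g=cv2.cvtColor(a,cv2.COLOR_BGR2HSV); m=((g[...,1]<30)&(g[...,2]>190)).astype(np.uint8); m[85:]=0;m[:,:262]=0;m[:,420:]=0
ys,xs=np.where(m)
def edge(c): 
    r=np.where(m[:,c])[0]; return wray((c,r.min()-.5),.014,s),wray((c,r.max()+.5),.014,s)
M=[]
for c in (275,300,345,370,395):
    u,v=edge(c); M.append((u+v)/2); print(c,u.round(4),v.round(4),round(float(np.linalg.norm(u-v)),4))
M=np.array(M); k=np.polyfit(M[:,0],M[:,1],1); print("yaw",np.arctan(k[0]),"y at .602",np.polyval(k,.602),"y at .45",np.polyval(k,.45))
xe=[np.where(m[r])[0].max()+.5 for r in (40,50,60)]; print(xe,[wray((x,r),.014,s).round(4) for x,r in zip(xe,(40,50,60))])
# lid in hand: handle-end edge & plain-end corners
lz=s["position"][2]-.0764+.046
for p in ((273,197),(503,197),(491,287)): print(wray(p,lz,s).round(4))
E
```

```text
275 [0.4702 0.1961 0.014 ] [0.466  0.1542 0.014 ] 0.0422
300 [0.4962 0.1934 0.014 ] [0.4917 0.1506 0.014 ] 0.043
345 [0.5425 0.1873 0.014 ] [0.5376 0.1446 0.014 ] 0.043
370 [0.5685 0.1845 0.014 ] [0.5634 0.1415 0.014 ] 0.0432
395 [0.5952 0.1812 0.014 ] [0.59  0.139 0.014] 0.0425
yaw -0.12133090423665176 y at .602 0.15871619766090958 y at .45 0.17724952870283825
[np.float64(405.5), np.float64(405.5), np.float64(405.5)] [array([0.6052, 0.1691, 0.014 ]), array([0.6038, 0.1579, 0.014 ]), array([0.6025, 0.1468, 0.014 ])]
[0.4789 0.0578 0.1894]
[0.6044 0.0441 0.1894]
[ 0.6026 -0.0146  0.1894]
```

```bash
cat >> h.py <<'E'
YR=-.114; RR=np.array([[np.cos(YR),-np.sin(YR),0],[np.sin(YR),np.cos(YR),0],[0,0,1]]); OR=np.array([.5444,.1667,0])
def rp(x,y,z): return OR+RR@np.array([x,y,z])
E
python3 - <<'E'
from h import *
G=down(YR+np.pi/2)
move_l(rp(-.040,0,.20),G,.2)
move_l(rp(-.040,0,.065),G,.2)
print(move_l(rp(-.040,0,.0495),G,.04,5)); st("down")
command_gripper(.026); st("open")
move_l(rp(-.040,0,.11),G,.2)
Gy=down(YR)
for y in (YR,YR+np.pi):
    q=inverse_kinematics(rp(.045,0,.15),down(y)); print(None if q is None else q.round(2))
# view the lid from behind/above
command_gripper(.085)
movep(rp(.045,0,.16),Gy)
s=st("view"); a,d=camera("wrist"); cv2.imwrite("pics/w4.png",a[:,:,::-1]); np.savez("pics/w4.npz",position=s["position"],tcp_rot=s["tcp_rot"])
E
```

```text
True
down 12.13 [0.505  0.1712 0.0504] F [-1.4  0.4  3. ] T [-0.11  0.16 -0.01] gap 0.0086 41.6
open 12.44 [0.5042 0.1706 0.0495] F [-0.2 -0.7  0.6] T [-0.02  0.   -0.01] gap 0.0263 0.0
[-0.15  0.49 -0.25  1.79  0.15  0.89 -2.15]
[ 0.36  0.7  -1.02  1.76  0.68  1.08  0.56]
view 14.64 [0.5886 0.1617 0.1597] F [ 0.1  0.3 -0.9] T [ 0.   -0.01  0.01] gap 0.0854 0.0
```

View pics/w4.png

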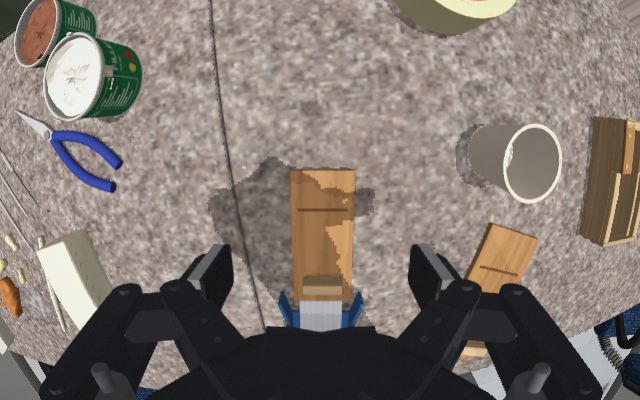

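The lid rests flat on the platform, centred between the guides (lid cols 292–354, guides 283–361). Next I grip its plain end and slide it home.

```bash
python3 - <<'E'
from h import *
G=down(YR)
move_l(rp(.045,0,.05),G,.2)
print(move_l(rp(.045,0,.027),G,.05,6)); st("low")
command_gripper(0,30); st("grip")
z=sense()["position"][2]
for x in (.0,-.02,-.040):
    hit=move_l(rp(x,0,z),G,.06,10); s=st((x,hit)); print((RR.T@(s["position"]-OR)).round(4))
    if hit: break
a,d=camera("scene"); cv2.imwrite("pics/s5.png",cv2.resize(a[260:370,230:360,::-1],None,fx=5,fy=5,interpolation=2))
E
```

```text
False
low 16.0 [0.589  0.1616 0.0268] F [-0.1  0.2 -0.8] T [ 0.01  0.01 -0.01] gap 0.0852 0.0
grip 16.39 [0.5894 0.1616 0.0276] F [-0.7 -0.6  3.7] T [-0.09  0.12  0.08] gap 0.0552 32.1
(0.0, False) 17.29 [0.5429 0.1671 0.0276] F [-3.8  0.1  6.7] T [0.13 0.56 0.06] gap 0.0553 32.4
[-0.0015  0.0002  0.0276]
(-0.02, False) 17.77 [0.5229 0.1692 0.0276] F [-3.8  0.7  5.9] T [ 0.17  0.51 -0.03] gap 0.0552 32.3
[-0.0216  0.      0.0276]
(-0.04, True) 18.07 [0.5125 0.1699 0.0277] F [ 0.8 -0.9 -0.3] T [-0.17 -0.22  0.01] gap 0.0547 32.0
[-0.032  -0.0004  0.0277]
```

View pics/s5.png

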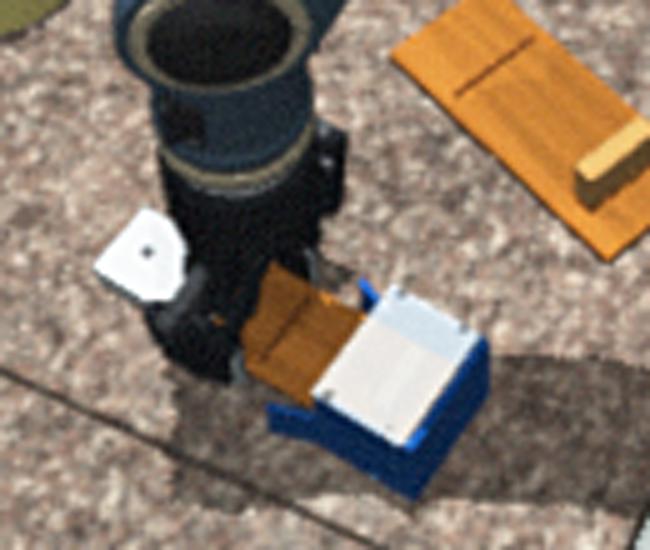

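The lid is under the hood and something met it at x ≈ -32 mm (-35 expected). I'll release, then press the plain end with closed fingers to confirm it's home.

```bash
python3 - <<'E'
from h import *
G=down(YR)
p=sense()["position"]
print(move_l(rp(-.040,0,p[2]),G,.03,15)); s=st("push"); print((RR.T@(s["position"]-OR)).round(4))
command_gripper(.085); st("rel")
move_l(rp(-.03,0,.08),G,.2)
G2=down(YR+np.pi/2)
command_gripper(0)
movep(rp(.02,0,.08),G2)
# fingers shut, tool y along rest x: tips 14..., platform top .014 -> tips at .0165
move_l(rp(.025,0,.043),G2,.1)
hit=move_l(rp(-.02,0,.043),G2,.03,8); s=st(("pushed",hit)); print((RR.T@(s["position"]-OR)).round(4))
E
```

```text
True
push 18.4 [0.5124 0.1699 0.0283] F [ 2.2 -0.3  0.1] T [ 0.03 -0.2  -0.03] gap 0.0553 32.0
[-0.0321 -0.0005  0.0283]
rel 18.81 [0.5125 0.1696 0.0282] F [-0.7  0.4 -0.4] T [-0.03  0.02 -0.  ] gap 0.085 0.0
('pushed', True) 22.77 [0.5388 0.1671 0.0435] F [1.4 0.1 1.1] T [-0.02 -0.33 -0.03] gap 0.0004 0.8
[-0.0057 -0.0002  0.0435]
```

```bash
python3 - <<'E'
from h import *
G2=down(YR+np.pi/2)
hit=move_l(rp(-.02,0,.043),G2,.03,22); s=st(("pushed",hit)); print((RR.T@(s["position"]-OR)).round(4))
move_l(rp(.03,0,.043),G2,.1); move_l(rp(.03,0,.10),G2,.2)
movep(rp(.03,-.10,.20),G2); sleep(.2)
s=st("view"); a,d=camera("wrist"); cv2.imwrite("pics/w6.png",a[:,:,::-1]); np.savez("pics/w6.npz",position=s["position"],tcp_rot=s["tcp_rot"])
t,d=camera("top"); cv2.imwrite("pics/t6.png",t[:,:,::-1])
o=np.zeros((600,700,3),np.uint8); o[:300,:]=cv2.resize(a[40:190,150:500,::-1],(700,300),interpolation=2)
o[300:,:600]=cv2.resize(t[180:280,175:375,::-1],(600,300),interpolation=2); cv2.imwrite("pics/c6.png",o)
E
```

```text
('pushed', True) 23.18 [0.5377 0.1666 0.0454] F [-0.7  0.2  0.3] T [-0.03  0.   -0.04] gap 0.0001 0.0
[-0.0067 -0.0009  0.0454]
view 24.96 [0.562  0.0656 0.1985] F [0.5 0.3 0.4] T [-0.02  0.02 -0.05] gap 0.0 0.0
```

View pics/c6.png

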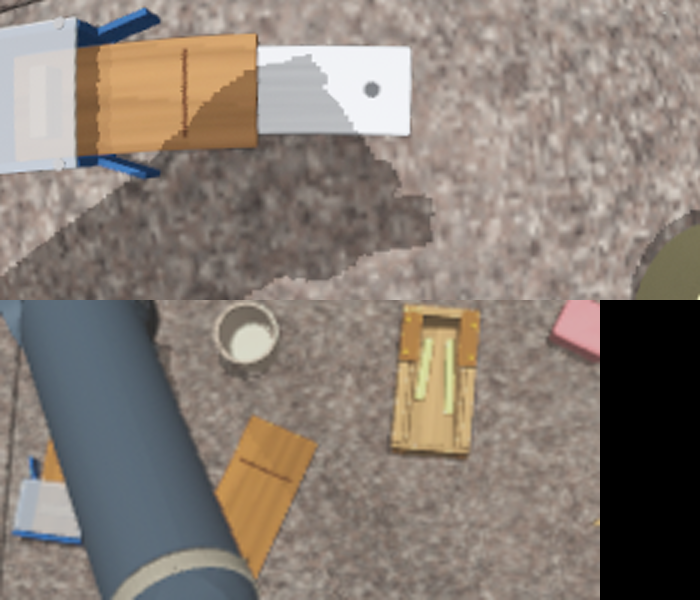

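The lid is under the hood (handle visible through the roof at about (40,100) in the crop). The box is open and the cup is in place. Next I'll measure how far home the lid is.

```bash
python3 - <<'E'
from h import *
s=np.load("pics/w6.npz"); a=cv2.imread("pics/w6.png")
f=lambda px,py,z:(RR.T@(wray((150+px/2-.25,40+py/2-.25),z,s)-OR)*1000).round(1)
print("plain end corners",f(257,34,.020),f(257,147,.020)); print("platform end",f(411,46,.014),f(410,135,.014))
print("handle top corners",f(28,65,.040),f(28,138,.040),f(50,138,.04))
o=cv2.resize(a[40:140,90:290],(800,400),interpolation=2); cv2.imwrite("pics/c7.png",o)
E
```

```text
plain end corners [-12.2  25.8  20. ] [-12.2 -29.2  20. ]
platform end [61.3 20.8 14. ] [ 61.  -23.3  14. ]
handle top corners [-122.2   17.3   40. ] [-122.7  -18.7   40. ] [-110.4  -19.8   40. ]
```

View pics/c7.png

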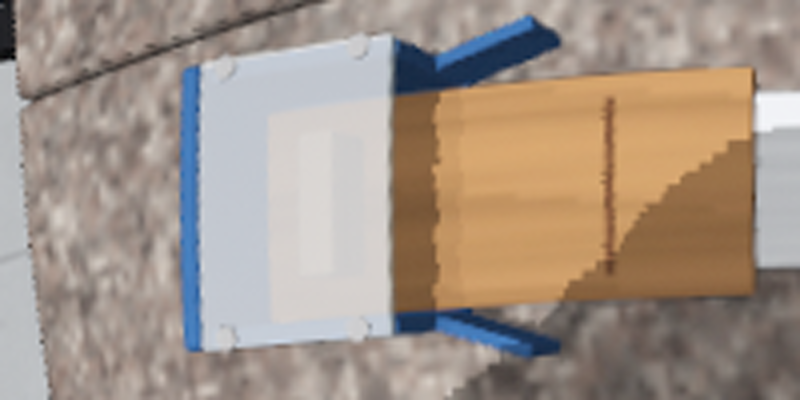

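```bash
python3 - <<'E'
from h import *
s=np.load("pics/w6.npz")
f=lambda px,py,z:(RR.T@(wray((90+px/4-.4,40+py/4-.4),z,s)-OR)*1000).round(1)
print("handle end",f(268,115,.020),f(268,322,.020)); print("plain",f(755,68,.02),f(755,293,.02)); print("stop top inner/outer",f(200,200,.054),f(183,200,.054)); print("mouth roof",f(394,200,.054)); print("platform",)
E
```

```text
handle end [-142.1   26.2   20. ] [-143.1  -28.9   20. ]
plain [-12.1  26.   20. ] [-12.1 -28.9  20. ]
stop top inner/outer [-141.9    1.7   54. ] [-147.     2.3   54. ]
mouth roof [-89.3  -4.1  54. ]
platform
```

Everything agrees: with a common +2–3 mm offset, the lid's end is against the stop wall and the plain end is 73.4 mm from the platform end (74 nominal). The robot is clear, so I'm handing in.

```bash
python3 -c "
from h import *
st('end'); print(finish_job())"
```

```text
end 25.06 [0.5623 0.0652 0.199 ] F [-0.5  0.2 -0.1] T [ 0.02  0.04 -0.05] gap 0.0001 0.0
the job is handed in; nothing more can be done
None
```

The job is handed in at 25 s: box opened, lid right side up and within about 1 mm of home against the stop by camera measurement, gripper released and clear; the cup and block looked undisturbed, the tape roll was not rechecked up close.

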